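Push a bottle cap home in the jig and snap the clamp over

TASK

Push the bottle cap that lies in the jig's channel along the plate until it is fully home against the two stop pins. Then push the clamp's lever past its centre so that it snaps right over and its rubber foot holds the cap down in the nest. Use only shut fingertips, do not pick the cap up, leave the other things on the bench where they are, and end clear of the jig.

Things in the scene. Friction and masses are not known exactly. Their poses are not given: they have to be found in the camera images.
- cap_jig: aluminium jig plate fixed to the bench, 230x110x8 mm, top at z = 0.008; origin on the bench under the nest centre; x = the way the cap is pushed home (roughly away from the robot), z up. Plate spans x -115 to 115 mm. Two grey rails, 12 mm high, from x -112 to 0 form an 80 mm wide channel along y = 0, open at its -x end
- nest (a point): nest centre, on the plate's top: where the cap's middle is when the cap touches both stop pins. The pins are steel, 12 mm diameter, 16 mm high, at jig x = 34, y = +-28 mm
- cap_center (a point): middle of the pale grey bottle cap lying in the channel, 76 mm diameter, 18 mm high; half-way up, 9 mm above the plate; z up. Loose, about 30 g, slides on the plate, starts 45 to 70 mm short of the nest
- clamp_lever (a joint): clamp lever angle: 0 = open, 1.3 rad = fully shut. Open, the handle leans 32 deg from upright to the jig's +x, away from the nest, with the clamp arm raised; shut, the handle leans 42 deg to -x and the arm lies level over the cap. A spring keeps it in either end position; past its centre (0.65 rad, handle 5 deg to -x) it goes over by itself. Starting it takes about 0.3 N m
- lever_pivot (a point): pivot of the lever, axis along the jig's y: at jig x = 75, y = 0, z = 50 mm, between grey bracket cheeks (40 mm long in x, 62 mm high above the bench, 36 mm wide, feet 76 mm). Handle and clamp arm are one rigid piece on it
- lever_grip (a point): point on the axis of the lever's round handle, 70 mm from the pivot. The handle reaches 95 mm from the pivot; its black grip, 18 mm thick, covers 43 to 95 mm. About 5 N here, square to the handle, starts it
- clamp_foot: spring-loaded rubber foot at the end of the clamp arm, 75 mm from the pivot, 20 mm diameter; origin at the middle of its pressing face. Shut on a cap in the nest it yields about 3 mm and presses with 2 to 3 N
- cap_a: the same bottle cap; origin at the centre of its underside
- sample_cup_a: white plastic cup with a dark red snap lid, 64 mm across, 58 mm high; loose bystander near the jig, to be left alone; origin at the centre of its underside
- tie_spool: small spool of tie wire with black flanges, 61 mm across, 40 mm high; loose bystander near the jig, to be left alone; origin at the centre of its underside
- tally_counter: chrome hand counter, 58x50x27 mm; loose bystander near the jig, to be left alone; origin at the centre of its underside
- marker_blue: felt marker lying down, 124 mm long, 18 mm thick; loose bystander near the jig, to be left alone; origin at the centre of its underside
- peg_d: plastic spring peg lying flat, 71x21x10 mm; loose bystander near the jig, to be left alone; origin at the centre of its underside
Mind the look-alikes: they are no part of the job. There is more than one size of the cap_a; the job needs the largest.

How it is judged (in metres and radians):
On the way, in this order (a step that is already met when the one before it is completed fails the run):
1. the cap is home against the stop pins while the clamp is still open (horizontal distance between cap_center and nest below 0.005 m and angle between cap_center's own z axis and vertical below 0.08 rad and value of joint clamp_lever below 0.3 rad), for 0.2 s.
2. the lever has snapped over (value of joint clamp_lever above 1.15 rad), for 0.2 s.
At the end, for the whole second after the job is handed in: The lever is fully over (past 1.2 of 1.3 rad), the cap lies flat with its middle within 5 mm of the nest centre, at rest, and the rubber foot presses on it with more than 0.5 N (horizontal distance between cap_center and nest below 0.005 m and angle between cap_center's own z axis and vertical below 0.08 rad and value of joint clamp_lever above 1.2 rad and contact force between clamp_foot and cap_a above 0.5 N and linear speed of cap_a below 0.01 m/s); the robot touches nothing.
It fails at once if the cap is lifted off the plate by more than 8 mm (z of cap_center in the frame of cap_jig above 0.025 m).
It fails at once if the cap is tipped (angle between cap_center's own z axis and vertical above 0.3 rad).
It fails at once if a bystander near the jig is pushed aside by more than 2 cm (distance of any of sample_cup_a, tie_spool, tally_counter, marker_blue, peg_d from where it was at the start of the episode above 0.02 m).
It also fails if it takes over 42 s, if anything falls off the work surface, if the arm or the gripper's body presses on something with over 40 N, if the wrist force passes 120 N, or if a joint passes its speed limit or range.

ROBOT

A 7-joint arm with a two-finger parallel gripper is mounted at the origin on a cart in front of the work surface, level with it; the furniture and walls round the work are solid. World frame = base frame: x ahead of the robot, y to its left, z up, the work surface at z = 0. Lengths are in mm, angles in rad, forces in N, time in s.
With the tool pointing down it reaches from about 425 to 875 mm from the base axis. Payload 4.7 kg.
Tool frame: the origin (TCP) lies on the centre line of the jaws, within the pads' length; the fingertips stand 25 mm ahead of it and the grasp point (between the pads) lies 6 mm ahead of it; z points along the fingers, y is the direction in which the jaws open and shut (so a half turn about z gives the same grasp; the last joint's range is limited). The gripper opens to 87 mm and grips with 3 to 60 N. Pads are 19 mm wide; open, the fingers measure 117 mm over their backs; the gripper's body (75 mm by 190 mm) begins 51 mm behind the grasp point.
Start: joints at [1.356, 0.321, -0.07, 1.45, 0.023, 1.371, -0.057], TCP at [147.404, -633.084, 247.587] pointing down, gripper open.
Joint ranges: [-2.86, 2.86], [-0.3, 2.09], [-1.38, 1.24], [0.06, 2.45], [-1.56, 4.7], [0.09, 2.05], [-2.69, 2.69]. Speed limits (rad/s): [2.57, 2.57, 3.14, 3.14, 3.14, 3.14, 3.14].

INTERFACE

Orientations are given as a 3x3 rotation matrix whose columns are the frame's x, y, z axes.
In Python, from rig import state, get_image, camera_info, close_job, boxes_of, silhouettes gives the robot as it stands. The module is installed in compiled form; this text tells all that it offers.
- The arm moves only by the shell command python3 -m pendant 'ROWS' [FORCE]. ROWS is JSON, a list of rows, each a list of 3 entries, a list of its own where there are three numbers: the shift along the tool's x, y, z in m, then the turn, a rotation vector about the tool's x, y, z in rad, then the closure in counts, from 0 (fully open) to 255 (shut). A call has exactly 5 rows; each row is the pose to reach, as a shift and turn from the pose commanded when the call began, along the tool's axes at that moment; what a row does not reach only later rows make up. A row lasts 1/10 s, in which the tool goes at most 50 mm and 8.59 degrees, less where a joint would pass 70% of its speed; a pose out of reach is approached as far as the arm can. A call with a gripper value outside its range is refused whole. The fingers move at their own pace and stop on an object; FORCE is the grip in N (left out, the last holds). Time passes only in rows, so rows that repeat a pose let the fingers close, or fill a call up. It gives the time, the measured TCP pose, the force and the opening at its end, in the units of the state.
- state(): the state, without advancing time (a new reading comes with each control period).
- get_image(name): name is "scene" or "top"; returns (picture, depth): 400x640x3 uint8, red, green, blue; 400x640 float32, mm along the optical axis (not along the pixel's ray), 0 where there is no reading.
- camera_info(name): a dict with "mtx" (3x3 intrinsics, pixels), "k1" (the pictures are not rectified: a ray, as slopes to the right and down, at radius r is drawn at 1 + k1 r^2 times it, then the intrinsics apply), "rvec" (rotation vector, rad) and "tvec" (3), from world to camera coordinates, as OpenCV has them. Camera axes: x right, y down, z forward; pixel columns grow to the right and rows downward; lengths in mm; the calibration is good to about 2 mm. A picture is of the moment at which its call begins. camera_info takes no time and is no camera call.
- close_job(): hands the job in, once; it reports no verdict.
Trained networks look in the newest picture that a camera, given by its name, has taken for a name from the list of things; names that differ only in an ending like _2 or _b are one class to them, and where a whole thing is asked for, a point or a joint stands for the part that bears it (a point fixed in the world has none). Each returns a list of dicts, best first, with "conf" (0 to 1); they miss things now and then, are a little off and sometimes report something else, mostly with a low value. They report only what shows in the picture. A call takes as long as a camera call. They do not tell look-alikes from the thing itself.
- boxes_of(thing, camera): "xyz" ([x, y, z] in mm, in world coordinates, good to about 4 mm: the middle of the surface that is visible of it).
- silhouettes(thing, camera): "pixels" (400x640 bool, what is visible of it).
The state is a dict: "clock": time; "qpos": joint angles; "joint_vel": joint speeds; "joint_efforts": joint torques, N m; "ee_pos": TCP position; "eef_rot": TCP orientation; "ft_force": force on the tool from outside, world axes, zero at the start; "ft_torque": the same for the moment, N m; "opening": finger opening in mm.
Only numpy, scipy, OpenCV 4.12 (cv2) and the standard library are available. Lean on these libraries where they do the work, as an engineer would, in place of code of your own. Each camera call takes 0.05 s, during which the arm holds its last target.

## Working session

There is one attempt and no reset: what is moved stays moved. The work goes in short steps, Python scripts to look and compute and a shell command to move; the robot and the scene stay as the last step left them, time stands still between calls to the robot, and variables do not carry over. Pictures are saved under pics/ and viewed, and the job is handed in when it is done.

```bash
mkdir -p pics; python3 - <<'E'
from rig import *
import cv2
s=state();print({k:s[k] for k in('clock','ee_pos','eef_rot','opening','ft_force')})
for n in('scene','top'):
    p,d=get_image(n);cv2.imwrite(f'pics/{n}0.png',p[:,:,::-1]);i=camera_info(n);print(n,i)
E
```

```text
{'clock': 0.0, 'ee_pos': array([ 147.24386511, -632.5757389 ,  246.4773671 ]), 'eef_rot': array([[ 9.73934723e-01,  2.26827804e-01, -5.50493385e-04],
       [ 2.26828439e-01, -9.73933021e-01,  1.82480129e-03],
       [-1.22228017e-04, -1.90210489e-03, -9.99998184e-01]]), 'opening': 86.79603803396783, 'ft_force': array([ 0.60444777, -0.35549812,  0.48863283])}
scene {'mtx': array([[473.74590715,   0.        , 317.27375244],
       [  0.        , 473.74590715, 202.8608319 ],
       [  0.        ,   0.        ,   1.        ]]), 'k1': -0.011180023040158612, 'rvec': array([ 1.02622592, -2.48680353,  0.9420013 ]), 'tvec': array([ 361.59301152,  410.35369564, 1006.27776282])}
top {'mtx': array([[451.09111908,   0.        , 315.63710646],
       [  0.        , 451.09111908, 198.36745871],
       [  0.        ,   0.        ,   1.        ]]), 'k1': -0.126151385087465, 'rvec': array([ 2.13621718, -2.13657121,  0.14709498]), 'tvec': array([ -73.86368983,  589.76477611, 1185.24232948])}
```

View pics/scene0.png

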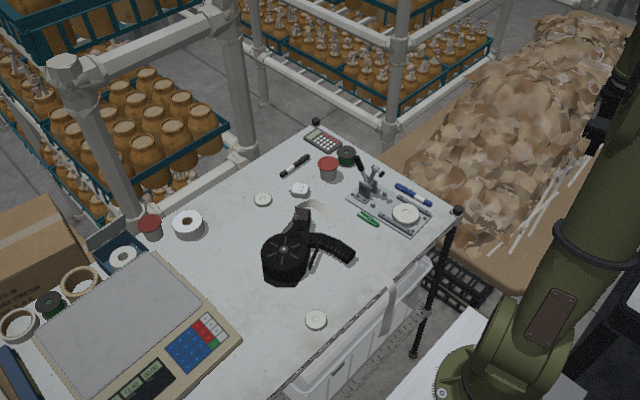

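View pics/top0.png

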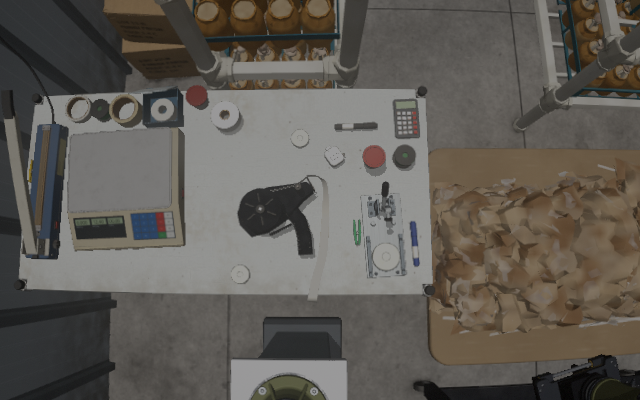

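The scene picture shows the jig near (390,205) with the cap at (405,214). In the top picture the jig is at about (383,235), the cap at (386,257) and the lever at (383,200). The marker, peg, cup, spool and counter are around it.

```bash
cat > h.py <<'E'
from rig import *
import numpy as np, cv2
def cam(n):
    i=camera_info(n);R=cv2.Rodrigues(i['rvec'])[0];return i['mtx'],i['k1'],R,np.array(i['tvec'])
def cloud(n,d):
    K,k,R,t=cam(n)
    v,u=np.mgrid[0:400,0:640].astype(float)
    p=cv2.undistortPoints(np.stack([u.ravel(),v.ravel()],1)[:,None],K,np.array([k,0,0,0.]))[:,0]
    P=np.c_[p,np.ones(len(p))]*d.reshape(-1,1)
    return ((P-t)@R).reshape(400,640,3)
def proj(n,P):
    K,k,R,t=cam(n)
    return cv2.projectPoints(np.array(P,float).reshape(-1,1,3),cv2.Rodrigues(R)[0],t,K,np.array([k,0,0,0.]))[0][:,0]
E
python3 - <<'E'
from h import *
for n in('scene','top'):
    p,d=get_image(n);X=cloud(n,d);np.savez(f'{n}.npz',p=p,d=d,X=X)
    for o in ('cap_jig','cap_center','clamp_lever','lever_grip','clamp_foot','cap_a','sample_cup_a','tie_spool','tally_counter','marker_blue','peg_d'):
        b=boxes_of(o,n);print(n,o,[(np.round(q['xyz']).astype(int).tolist(),round(q['conf'],2)) for q in b][:4])
    sil=silhouettes('cap_jig',n)
    np.save(f'sil_{n}.npy',sil[0]['pixels'] if sil else 0)
p=np.load('top.npz')['p'];c=cv2.resize(p[165:295,340:440],None,fx=6,fy=4.6*6/4.6/1.3,interpolation=cv2.INTER_CUBIC);print(c.shape)
cv2.imwrite('pics/topz.png',c[:,:,::-1])
p=np.load('scene.npz')['p'];c=cv2.resize(p[140:250,310:470],None,fx=5,fy=5,interpolation=cv2.INTER_CUBIC)
cv2.imwrite('pics/scz.png',c[:,:,::-1])
E
```

```text
scene cap_jig [([515, -252, 12], 0.66)]
scene cap_center [([430, -261, 27], 0.91), ([765, -23, 15], 0.69), ([382, 138, 11], 0.65)]
scene clamp_lever [([563, -254, 112], 0.65)]
scene lever_grip [([566, -254, 110], 0.62), ([702, -314, 42], 0.31)]
scene clamp_foot []
scene cap_a [([765, -29, 12], 0.72), ([429, -264, 26], 0.65), ([382, 138, 9], 0.59), ([705, -317, 41], 0.46)]
scene sample_cup_a [([693, -222, 54], 0.77), ([497, -186, 10], 0.41)]
scene tie_spool [([702, -314, 41], 0.56), ([707, -121, 26], 0.36)]
scene tally_counter [([707, -122, 25], 0.78)]
scene marker_blue [([462, -347, 15], 0.7)]
scene peg_d [([498, -186, 11], 0.52)]
top cap_jig [([515, -256, 8], 0.64)]
top cap_center [([388, 139, 10], 0.83), ([431, -264, 26], 0.8), ([766, -29, 12], 0.54)]
top clamp_lever [([568, -259, 117], 0.48)]
top lever_grip []
top clamp_foot [([710, -318, 39], 0.45), ([515, -256, 6], 0.34)]
top cap_a [([430, -261, 25], 0.74), ([771, -28, 10], 0.74), ([383, 136, 14], 0.56)]
top sample_cup_a [([704, -233, 56], 0.68), ([497, -194, 11], 0.61)]
top tie_spool [([711, -318, 36], 0.69)]
top tally_counter [([717, -126, 29], 0.84), ([464, -346, 12], 0.61)]
top marker_blue [([463, -346, 18], 0.61)]
top peg_d [([501, -192, 10], 0.49)]
(600, 600, 3)
```

```bash
python3 - <<'E'
from h import *
for n in('top','scene'):
    m=np.load(f'sil_{n}.npy');z=np.load(f'{n}.npz');X=z['X']
    if m.ndim<2: print('none');continue
    P=X[m];g=np.abs(P[:,2]-8)<5
    print(n,m.sum(),P.min(0),P.max(0),np.histogram(P[:,2],bins=[-20,-5,4,12,20,30,60,90,140]))
    r=cv2.minAreaRect(P[g][:,:2].astype(np.float32));print(r)
E
```

```text
top 2682 [ 379.20717906 -323.39916377   -4.66241945] [ 619.30256806  -90.88342263 1259.44592138] (array([   0,  188, 1629,  362,  147,   86,   82,  178]), array([-20,  -5,   4,  12,  20,  30,  60,  90, 140]))
((493.7113037109375, -262.49713134765625), (228.83399963378906, 113.04814910888672), 3.6612980365753174)
scene 2087 [ -18.45061227 -367.57154911   -0.74687526] [ 617.58688569  502.2657034  1029.13718014] (array([   0,   39, 1082,  352,  186,  133,  105,  181]), array([-20,  -5,   4,  12,  20,  30,  60,  90, 140]))
((491.412353515625, -277.7584228515625), (232.46505737304688, 150.75198364257812), 1.0201174020767212)
```

View pics/topz.png

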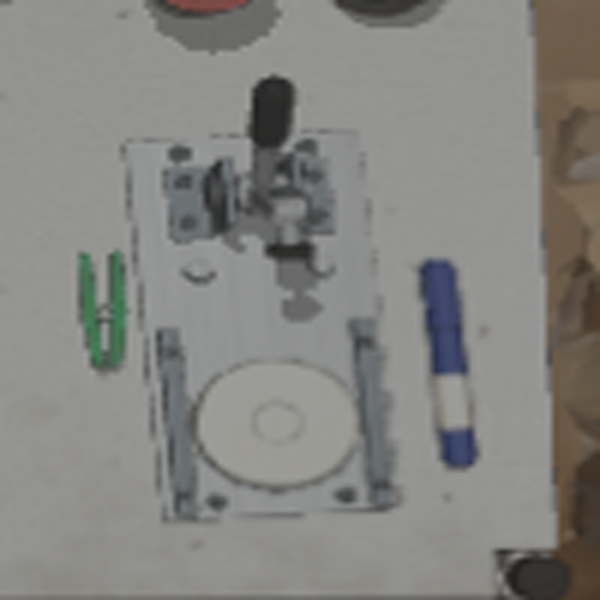

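View pics/scz.png

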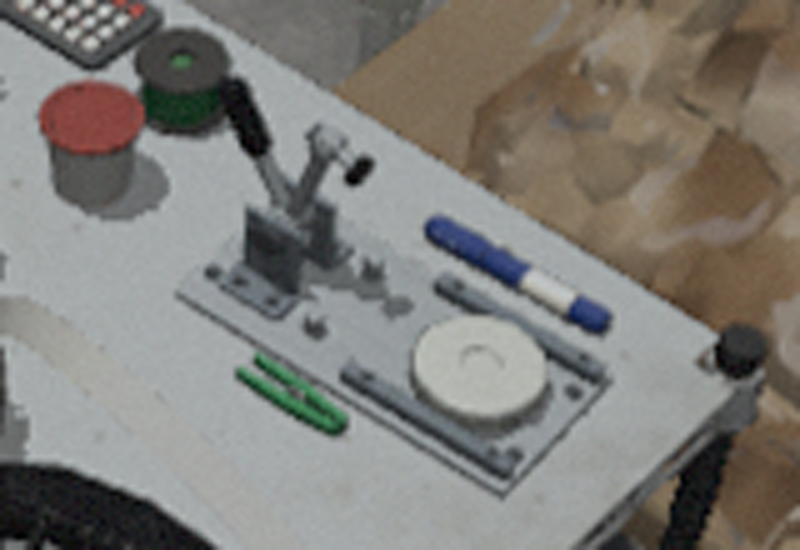

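```bash
python3 - <<'E'
from h import *
K,k,R,t=cam('top')
zc=np.array([(125,142),(362,131),(398,508),(165,521)],float)
px=np.c_[zc[:,0]/6+340-.4,zc[:,1]/4.615+165-.4]
def onplane(px,z,n='top'):
    K,k,R,t=cam(n)
    q=cv2.undistortPoints(px[:,None],K,np.array([k,0,0,0.]))[:,0];r=np.c_[q,np.ones(len(q))]@R;C=-R.T@t
    return C+r*((z-C[2])/r[:,2])[:,None]
W=onplane(px,8.);print(W.round(1))
a=(W[0]+W[1]-W[2]-W[3])/2;b=(W[0]+W[3]-W[1]-W[2])/2
print(np.linalg.norm(a),np.linalg.norm(b),np.degrees(np.arctan2(a[1],a[0])),np.degrees(np.arctan2(-b[0],b[1])),W.mean(0))
z=np.load('top.npz');X=z['X']
# cap: points z 20..32 near 430,-262
for n in('top','scene'):
    X=np.load(n+'.npz')['X']
    m=(np.hypot(X[...,0]-430,X[...,1]+262)<50)&(X[...,2]>21)&(X[...,2]<33)
    P=X[m];print(n,m.sum(),P.mean(0),cv2.minEnclosingCircle(P[:,:2].astype(np.float32)))
    m=(np.abs(X[...,0]-480)<140)&(np.abs(X[...,1]+262)<60)&(X[...,2]>70)&(X[...,2]<150)
    P=X[m]; print('lever high',len(P),P.min(0),P.max(0)); 
    g=m&(np.load(n+'.npz')['p'].max(-1)<60);print('grip',X[g].mean(0),X[g].min(0),X[g].max(0))
    m=(np.abs(X[...,0]-480)<150)&(np.abs(X[...,1]+262)<70)&(abs(X[...,2]-20)<4)
    P=X[m]
E
```

```text
[[ 603.6 -199.3    8. ]
 [ 610.3 -310.9    8. ]
 [ 382.5 -322.2    8. ]
 [ 375.5 -214.9    8. ]]
228.37976356269905 109.67606839565428 3.369638862419753 3.5932088848815336 [ 492.9807056  -261.82239958    8.        ]
top 594 [ 432.61955843 -263.4352282    25.42585526] ((425.41424560546875, -264.4491271972656), 49.066017150878906)
lever high 223 [ 519.81921965 -266.66142225   70.40446658] [ 619.6220828  -244.965936    134.06260966]
grip [ 587.56618367 -253.65670282  118.49447879] [ 521.64415431 -266.34430509   76.3224685 ] [ 619.30256806 -244.965936    133.52265768]
scene 504 [ 430.52791341 -262.08301455   26.40650984] ((431.1767883300781, -261.9356384277344), 49.22878646850586)
lever high 260 [ 518.55771142 -268.0055941    70.25251393] [ 618.81574488 -244.37672297  136.34461368]
grip [ 585.66778477 -252.22736129  114.22182839] [ 519.52687702 -262.02170981   71.90874188] [ 617.50652208 -244.37672297  136.34461368]
```

```bash
python3 - <<'E'
from h import *
for n in('top','scene'):
    X=np.load(n+'.npz')['X']
    m=(X[...,0]>300)&(X[...,0]<385)&(X[...,1]>-380)&(X[...,1]<-150)&(X[...,2]>5)
    P=X[m];print(n,len(P),P.min(0),P.max(0)) if len(P) else 0
s=state();T=s['eef_rot']
for tgt in([370,-269.5,150],[370,-269.5,240]):
    print((T.T@(np.array(tgt)-[147.4,-633.1,247.6])).round(1))
c,q=np.cos(np.radians(3.5)),np.sin(np.radians(3.5))
D=np.array([[c,q,0],[q,-c,0],[0,0,-1]])
print(cv2.Rodrigues(T.T@D)[0].ravel())
E
```

```text
top 170 [ 329.26507124 -379.84366012    5.00115972] [ 384.95870813 -154.13709939   26.33381875]
scene 283 [ 324.12955709 -379.930822      5.01233927] [ 384.92662324 -150.26499082   27.47708436]
[ 299.3 -303.6   97.6]
[ 299.3 -303.6    7.6]
[1.08849978e-04 2.66171360e-05 1.67729061e-01]
```

```bash
python3 -m pendant '[[[0.030,-0.030,0],[0,0,0.03],255],[[0.060,-0.060,0],[0,0,0.06],255],[[0.09,-0.092,0],[0,0,0.10],255],[[0.12,-0.122,0.005],[0,0,0.14],255],[[0.15,-0.152,0.008],[0,0,0.168],255]]' 20; python3 - <<'E'
from h import *
s=state();T=s['eef_rot'];print(s['ee_pos'],s['opening'],T.round(4))
print((T.T@(np.array([370,-269.5,150])-s['ee_pos'])).round(1))
E
```

```text
clock: 1.9
ee_pos: [259.8, -449.4, 239.6]
eef_rot: [[0.998, 0.059, 0.0], [0.059, -0.998, -0.001], [0.0, 0.001, -1.0]]
ft_force: [0.6, 0.1, 0.3]
opening: 55.1
[ 259.76158408 -449.43909592  239.56105036] 55.089773079998565 [[ 9.982e-01  5.930e-02  2.000e-04]
 [ 5.930e-02 -9.982e-01 -6.000e-04]
 [ 2.000e-04  6.000e-04 -1.000e+00]]
[ 120.7 -173.1   89.5]
```

```bash
python3 -m pendant '[[[0.024,-0.034,0.01],[0,0,0],255],[[0.048,-0.069,0.03],[0,0,0],255],[[0.072,-0.103,0.05],[0,0,0],255],[[0.096,-0.138,0.07],[0,0,0],255],[[0.12,-0.173,0.089],[0,0,0],255]]' 20; python3 - <<'E'
from h import *
s=state();T=s['eef_rot'];print(s['ee_pos'],s['opening'],T.round(4),s['ft_force'])
for n in('scene','top'):
    p,d=get_image(n);X=cloud(n,d);np.savez(n+'1.npz',p=p,X=X,d=d)
    c=proj(n,[[400,-262,20]])[0].astype(int);a,b=max(c[1]-75,0),max(c[0]-75,0)
    cv2.imwrite(f'pics/{n}1.png',cv2.resize(p[a:a+120,b:b+150],None,fx=4,fy=4)[:,:,::-1])
    print(n,a,b)
E
```

```text
clock: 2.4
ee_pos: [368.9, -269.6, 150.2]
eef_rot: [[0.998, 0.06, 0.001], [0.06, -0.998, -0.001], [0.001, 0.001, -1.0]]
ft_force: [-0.2, 0.3, -0.1]
opening: 14.8
[ 368.91404025 -269.61066968  150.15344593] 14.822802298961854 [[ 9.982e-01  6.050e-02  7.000e-04]
 [ 6.050e-02 -9.982e-01 -1.000e-03]
 [ 6.000e-04  1.100e-03 -1.000e+00]] [-0.21743687  0.32406166 -0.1206954 ]
scene 145 338
top 193 309
```

View pics/top1.png

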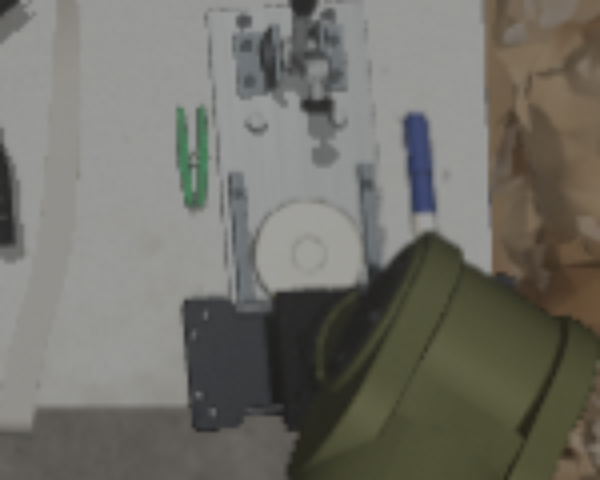

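```bash
python3 -m pendant '[[[0,0,0.03],[0,0,0],255],[[0,0,0.06],[0,0,0],255],[[0,0,0.09],[0,0,0],255],[[0,0,0.105],[0,0,0],255],[[0,0,0.111],[0,0,0],255]]'; python3 - <<'E'
from h import *
s=state();print(s['ee_pos'],s['opening'],s['ft_force'])
for n in('scene','top'):
    p,d=get_image(n);X=cloud(n,d);np.savez(n+'2.npz',p=p,X=X,d=d)
    c=proj(n,[[400,-262,20]])[0].astype(int);a,b=max(c[1]-75,0),max(c[0]-75,0)
    cv2.imwrite(f'pics/{n}2.png',cv2.resize(p[a:a+120,b:b+150],None,fx=4,fy=4)[:,:,::-1])
E
```

```text
clock: 3.0
ee_pos: [367.1, -270.9, 38.2]
eef_rot: [[0.998, 0.06, -0.002], [0.06, -0.998, 0.002], [-0.002, -0.002, -1.0]]
ft_force: [0.6, -0.6, 0.3]
opening: 0.5
[ 367.10888467 -270.93369064   38.15272242] 0.4897250989864457 [ 0.64473309 -0.64776505  0.26194036]
```

View pics/scene2.png

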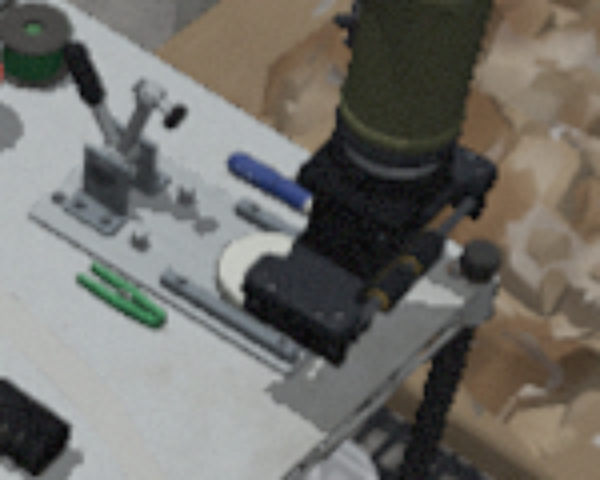

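The fingers are shut and down in the channel's mouth behind the cap (cap at about (245,265) in the scene crop), and everything else is unmoved. Next is the push.

```bash
python3 -m pendant '[[[0.009,-0.001,0],[0,0,0],255],[[0.018,-0.001,0],[0,0,0],255],[[0.027,-0.001,0],[0,0,0],255],[[0.036,-0.001,0],[0,0,0],255],[[0.045,-0.001,0],[0,0,0],255]]'; python3 -m pendant '[[[0.006,0,0],[0,0,0],255],[[0.012,0,0],[0,0,0],255],[[0.017,0,0],[0,0,0],255],[[0.021,0,0],[0,0,0],255],[[0.024,0,0],[0,0,0],255]]'; python3 - <<'E'
from h import *
s=state();print(s['ee_pos'],s['opening'],s['ft_force'])
for n in('scene','top'):
    p,d=get_image(n);X=cloud(n,d);np.savez(n+'3.npz',p=p,X=X,d=d)
    c=proj(n,[[450,-262,20]])[0].astype(int);a,b=max(c[1]-75,0),max(c[0]-75,0)
    cv2.imwrite(f'pics/{n}3.png',cv2.resize(p[a:a+120,b:b+150],None,fx=4,fy=4)[:,:,::-1])
E
```

```text
clock: 3.6
ee_pos: [414.3, -267.3, 39.9]
eef_rot: [[0.998, 0.061, 0.0], [0.061, -0.998, -0.0], [0.0, 0.0, -1.0]]
ft_force: [-1.1, 0.1, -0.4]
opening: 0.5
clock: 4.1
ee_pos: [437.3, -265.9, 39.5]
eef_rot: [[0.998, 0.061, -0.0], [0.061, -0.998, -0.0], [-0.0, 0.0, -1.0]]
ft_force: [-0.0, 0.1, -0.4]
opening: 0.3
[ 437.33564369 -265.85385422   39.4839721 ] 0.25031146217866396 [-0.00042116  0.10922728 -0.36456173]
```

View pics/scene3.png

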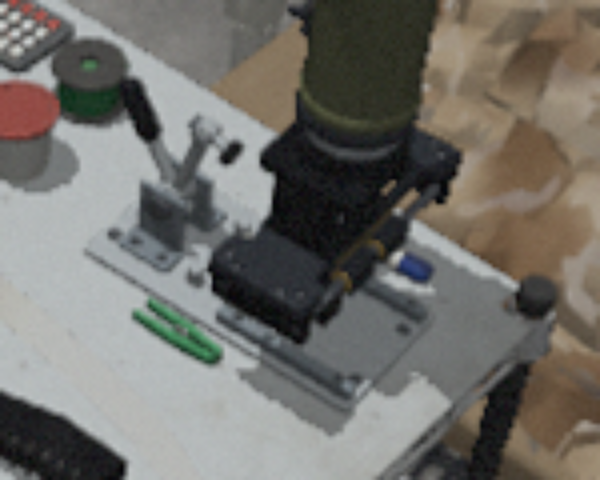

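View pics/top3.png

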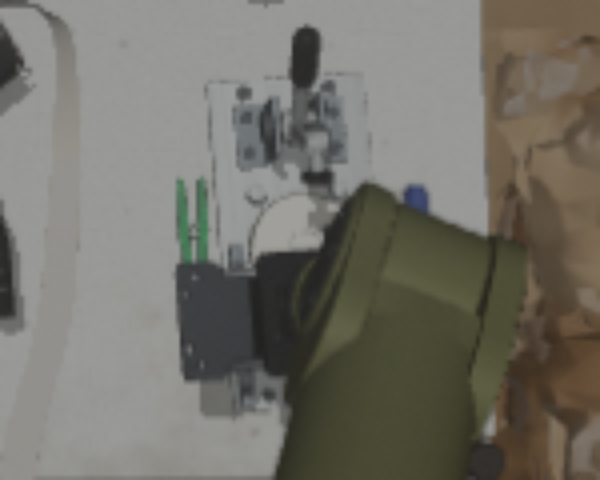

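The top crop shows the cap at about (300,225), not quite at the pins. I'll creep the rest of the way and watch the force.

```bash
python3 -m pendant '[[[0.002,0,0],[0,0,0],255],[[0.004,0,0],[0,0,0],255],[[0.0055,0,0],[0,0,0],255],[[0.0065,0,0],[0,0,0],255],[[0.007,0,0],[0,0,0],255]]'; 
```

```text
clock: 4.7
ee_pos: [444.1, -265.4, 39.5]
eef_rot: [[0.998, 0.061, -0.0], [0.061, -0.998, -0.0], [-0.0, 0.0, -1.0]]
ft_force: [-0.1, 0.8, 0.1]
opening: 0.6
```

```bash
python3 -m pendant '[[[0.0008,0,0],[0,0,0],255],[[0.0016,0,0],[0,0,0],255],[[0.0024,0,0],[0,0,0],255],[[0.003,0,0],[0,0,0],255],[[0.003,0,0],[0,0,0],255]]'; 
```

```text
clock: 5.2
ee_pos: [444.8, -265.3, 39.2]
eef_rot: [[0.998, 0.06, -0.005], [0.06, -0.998, 0.001], [-0.005, -0.001, -1.0]]
ft_force: [-6.6, 0.4, 4.8]
opening: 0.5
```

The force rose to 6.6 N and the tool stalled where the pins should stop the cap. I'll back off straight, lift and look.

```bash
python3 -m pendant '[[[-0.002,0,0],[0,0,0],255],[[-0.01,0,0],[0,0,0],255],[[-0.03,0,0],[0,0,0],255],[[-0.04,0,-0.02],[0,0,0],255],[[-0.05,0,-0.06],[0,0,0],255]]';  python3 -m pendant '[[[-0.02,0,-0.04],[0,0,0],255],[[-0.02,0,-0.08],[0,0,0],255],[[-0.02,0,-0.12],[0,0,0],255],[[0,0,-0.145],[0,0,0],255],[[0,0,-0.145],[0,0,0],255]]'; python3 - <<'E'
from h import *
s=state();print(s['ee_pos'],s['opening'],s['ft_force'])
for n in('scene','top'):
    p,d=get_image(n);X=cloud(n,d);np.savez(n+'4.npz',p=p,X=X,d=d)
    c=proj(n,[[490,-262,20]])[0].astype(int);a,b=max(c[1]-75,0),max(c[0]-75,0)
    cv2.imwrite(f'pics/{n}4.png',cv2.resize(p[a:a+120,b:b+150],None,fx=4,fy=4)[:,:,::-1])
    m=(np.hypot(X[...,0]-493,X[...,1]+262)<55)&(X[...,2]>21)&(X[...,2]<31)
    P=X[m];print(n,m.sum(),P.mean(0))
E
```

```text
clock: 5.7
ee_pos: [394.6, -267.0, 97.6]
eef_rot: [[0.998, 0.061, -0.004], [0.061, -0.998, 0.004], [-0.004, -0.004, -1.0]]
ft_force: [0.4, -1.5, 0.3]
opening: 0.4
clock: 6.2
ee_pos: [401.3, -268.9, 249.2]
eef_rot: [[0.998, 0.063, 0.009], [0.063, -0.998, -0.006], [0.009, 0.006, -1.0]]
ft_force: [0.4, 0.6, -0.3]
opening: 0.6
[ 401.2663803  -268.91290241  249.16748496] 0.6172496434106692 [ 0.44545934  0.63201053 -0.34481192]
scene 470 [ 490.91027683 -261.80330335   26.22159321]
top 632 [ 492.81220121 -262.9968395    25.24356369]
```

View pics/scene4.png

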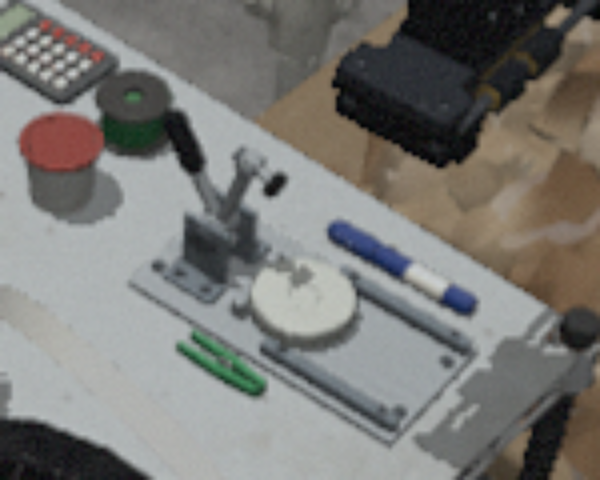

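View pics/top4.png

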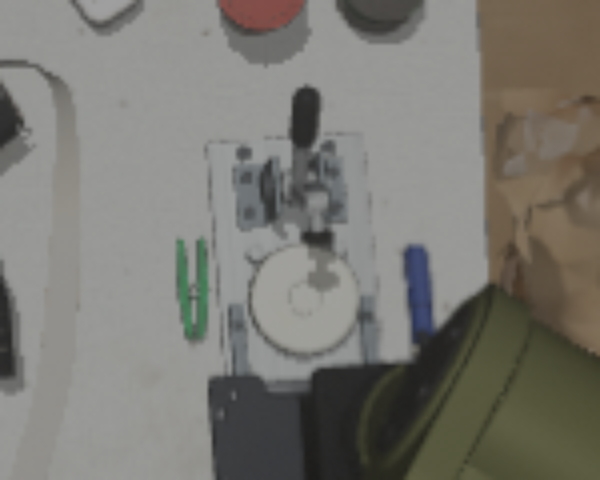

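The cap's middle is at about (492,-262), touching both pins and within 2 mm of my nest estimate. The lever is still open. I'll go over the top to the far side of the handle.

```bash
python3 -m pendant '[[[0.045,0,0],[0,0,0],255],[[0.09,0,0],[0,0,0],255],[[0.135,0,0],[0,0,0],255],[[0.18,0,0],[0,0,0],255],[[0.225,-0.001,0],[0,0,0],255]]';  python3 -m pendant '[[[0.02,0,0],[0,0,0],255],[[0.032,0,0],[0,0,0],255],[[0.032,0,0.0],[0,0,0],255],[[0.032,0,0],[0,0,0],255],[[0.032,0,0],[0,0,0],255]]'; python3 - <<'E'
from h import *
s=state();print(s['ee_pos'],s['eef_rot'].round(3))
d=s['ee_pos'][:2]-[493,-262];c,q=np.cos(np.radians(3.5)),np.sin(np.radians(3.5));print('jig',d[0]*c+d[1]*q,-d[0]*q+d[1]*c)
for n in('scene','top'):
    p,d=get_image(n);X=cloud(n,d)
    c=proj(n,[[590,-262,120]])[0].astype(int);a,b=max(c[1]-75,0),max(c[0]-75,0)
    cv2.imwrite(f'pics/{n}5.png',cv2.resize(p[a:a+130,b:b+150],None,fx=4,fy=4)[:,:,::-1])
E
```

```text
clock: 6.8
ee_pos: [622.0, -253.9, 241.9]
eef_rot: [[0.998, 0.06, -0.003], [0.06, -0.998, 0.001], [-0.003, -0.001, -1.0]]
ft_force: [-0.3, -0.1, 0.8]
opening: 0.2
clock: 7.3
ee_pos: [652.3, -252.3, 244.0]
eef_rot: [[0.998, 0.06, -0.002], [0.06, -0.998, -0.0], [-0.002, 0.0, -1.0]]
ft_force: [0.8, 0.4, 0.1]
opening: 0.4
[ 652.34753315 -252.28857448  243.95716067] [[ 0.998  0.06  -0.002]
 [ 0.06  -0.998 -0.   ]
 [-0.002  0.    -1.   ]]
jig 159.64318622465586 -0.03462242360868473
```

View pics/scene5.png

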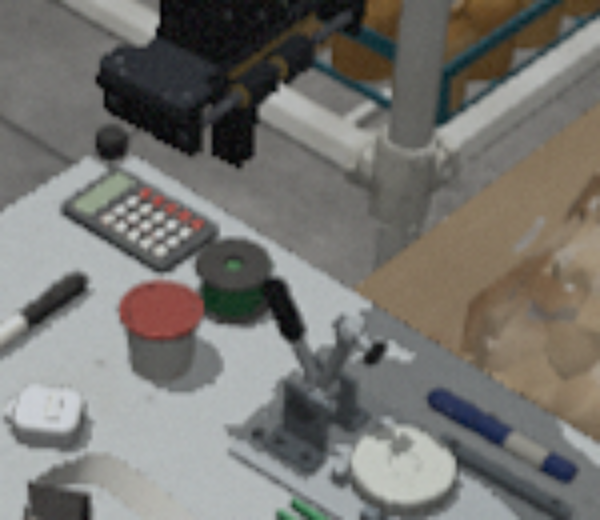

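```bash
python3 -m pendant '[[[0,0,0.03],[0,0,0],255],[[0,0,0.06],[0,0,0],255],[[0,0,0.09],[0,0,0],255],[[0,0,0.105],[0,0,0],255],[[0,0,0.111],[0,0,0],255]]'; python3 -m pendant '[[[-0.008,0,0],[0,0,0],255],[[-0.016,0,0],[0,0,0],255],[[-0.022,0,0],[0,0,0],255],[[-0.028,0,0],[0,0,0],255],[[-0.034,0,0],[0,0,0],255]]' ; python3 - <<'E'
from h import *
for n in('scene','top'):
    p,d=get_image(n);X=cloud(n,d)
    c=proj(n,[[590,-262,120]])[0].astype(int);a,b=max(c[1]-75,0),max(c[0]-75,0)
    cv2.imwrite(f'pics/{n}6.png',cv2.resize(p[a:a+130,b:b+150],None,fx=4,fy=4)[:,:,::-1])
E
```

```text
clock: 7.9
ee_pos: [652.4, -251.9, 132.0]
eef_rot: [[0.998, 0.06, -0.003], [0.06, -0.998, 0.001], [-0.003, -0.001, -1.0]]
ft_force: [0.7, -0.4, -0.3]
opening: 0.1
clock: 8.4
ee_pos: [624.5, -253.9, 137.9]
eef_rot: [[0.998, 0.061, 0.013], [0.061, -0.998, -0.003], [0.013, 0.004, -1.0]]
ft_force: [8.5, -0.3, 5.7]
opening: 0.5
```

View pics/scene6.png

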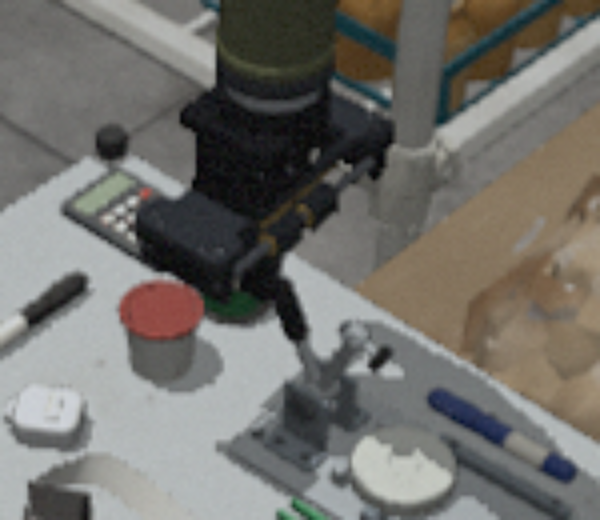

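The handle is being pushed and the force (8.5 N) fits the starting load. Carrying on.

```bash
python3 -m pendant '[[[-0.006,0,0],[0,0,0],255],[[-0.012,0,0],[0,0,0],255],[[-0.018,0,0],[0,0,0],255],[[-0.024,0,0],[0,0,0],255],[[-0.030,0,0],[0,0,0],255]]'; python3 - <<'E'
from h import *
n='scene'
p,d=get_image(n)
c=proj(n,[[590,-262,120]])[0].astype(int);a,b=max(c[1]-75,0),max(c[0]-75,0)
cv2.imwrite(f'pics/{n}7.png',cv2.resize(p[a:a+130,b:b+150],None,fx=4,fy=4)[:,:,::-1])
E
```

```text
clock: 9.0
ee_pos: [590.2, -255.8, 134.9]
eef_rot: [[0.998, 0.061, 0.003], [0.061, -0.998, -0.001], [0.003, 0.001, -1.0]]
ft_force: [2.4, -1.0, 1.2]
opening: 0.5
```

View pics/scene7.png

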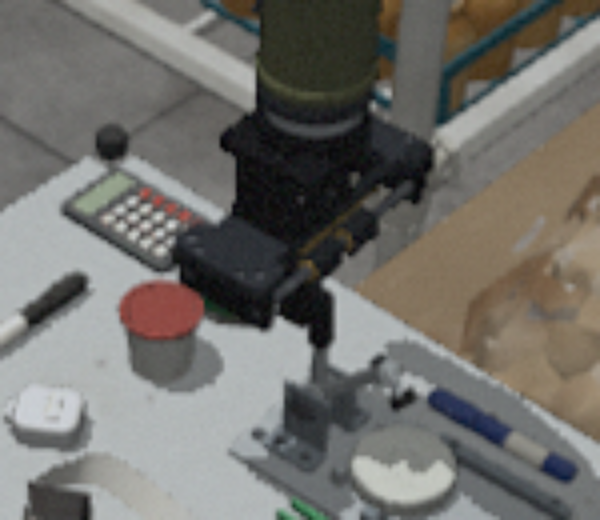

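The handle is nearly upright and the arm is coming down. I'll take it through centre.

```bash
python3 -m pendant '[[[-0.006,0,0],[0,0,0],255],[[-0.012,0,0],[0,0,0],255],[[-0.018,0,0],[0,0,0],255],[[-0.024,0,0],[0,0,0],255],[[-0.024,0,0],[0,0,0],255]]'; python3 - <<'E'
from h import *
n='scene'
p,d=get_image(n)
c=proj(n,[[590,-262,120]])[0].astype(int);a,b=max(c[1]-75,0),max(c[0]-75,0)
cv2.imwrite(f'pics/{n}8.png',cv2.resize(p[a:a+130,b:b+150],None,fx=4,fy=4)[:,:,::-1])
E
```

```text
clock: 9.55
ee_pos: [563.9, -257.2, 132.7]
eef_rot: [[0.998, 0.06, -0.003], [0.06, -0.998, 0.0], [-0.003, -0.001, -1.0]]
ft_force: [0.2, -0.0, -0.0]
opening: 0.1
```

View pics/scene8.png

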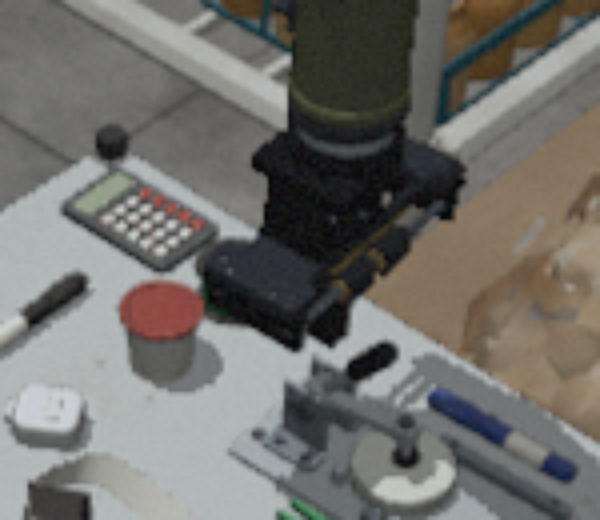

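It has snapped over and the foot is on the cap. I'll retreat up and away, then check.

```bash
python3 -m pendant '[[[0.015,0,-0.005],[0,0,0],255],[[0.03,0,-0.04],[0,0,0],255],[[0.04,0,-0.08],[0,0,0],255],[[0.05,0,-0.12],[0,0,0],255],[[0.06,0,-0.16],[0,0,0],255]]';python3 -m pendant '[[[0.04,0,0],[0,0,0],255],[[0.08,0,0],[0,0,0],255],[[0.1,0,0],[0,0,0],255],[[0.1,0,0],[0,0,0],255],[[0.1,0,0],[0,0,0],255]]'; python3 - <<'E'
from h import *
for n in('scene','top'):
    p,d=get_image(n);X=cloud(n,d)
    c=proj(n,[[530,-262,60]])[0].astype(int);a,b=max(c[1]-75,0),max(c[0]-75,0)
    cv2.imwrite(f'pics/{n}9.png',cv2.resize(p[a:a+130,b:b+150],None,fx=4,fy=4)[:,:,::-1])
    m=(np.hypot(X[...,0]-493,X[...,1]+262)<50)&(X[...,2]>21)&(X[...,2]<31);print(n,X[m].mean(0),m.sum())
    g=(abs(X[...,0]-500)<110)&(abs(X[...,1]+258)<40)&(X[...,2]>80)&(X[...,2]<150);P=X[g];print('handle',P.min(0),P.max(0)) if len(P) else 0
    if len(P):
        u=np.linalg.svd(P-P.mean(0),full_matrices=False)[2][0];print('lean deg',np.degrees(np.arctan2(u[0],u[2])))
    for o,q in dict(sample_cup_a=0,tie_spool=0,tally_counter=0,marker_blue=0,peg_d=0).items(): print(o,[np.round(r['xyz']) for r in boxes_of(o,n)[:1]])
s=state();print(s['clock'],s['ft_force'],s['ee_pos'])
E
```

```text
clock: 10.1
ee_pos: [625.9, -253.0, 294.8]
eef_rot: [[0.998, 0.061, -0.001], [0.061, -0.998, 0.0], [-0.001, -0.001, -1.0]]
ft_force: [0.6, -0.2, -0.3]
opening: 0.2
clock: 10.6
ee_pos: [725.3, -246.8, 292.4]
eef_rot: [[0.998, 0.061, -0.002], [0.061, -0.998, 0.001], [-0.002, -0.001, -1.0]]
ft_force: [-0.2, 0.7, 0.3]
opening: 0.4
scene [ 488.16554852 -257.86029601   26.42573863] 373
handle [ 500.55339375 -269.99410562   80.73264725] [ 547.10567058 -249.71790336  125.63173818]
lean deg 135.73691297464853
sample_cup_a [array([ 695., -225.,   54.])]
tie_spool [array([ 702., -318.,   43.])]
tally_counter [array([ 707., -122.,   28.])]
marker_blue [array([ 705., -318.,   40.])]
peg_d [array([ 497., -188.,   12.])]
top [ 502.02710942 -224.71453884   23.26217727] 33
sample_cup_a [array([ 705., -233.,   54.])]
tie_spool []
tally_counter [array([ 719., -126.,   24.])]
marker_blue []
peg_d [array([ 499., -193.,   11.])]
11.2 [-0.04372324 -0.12031803 -0.25339411] [ 725.37785571 -247.36262496  293.68589485]
```

View pics/scene9.png

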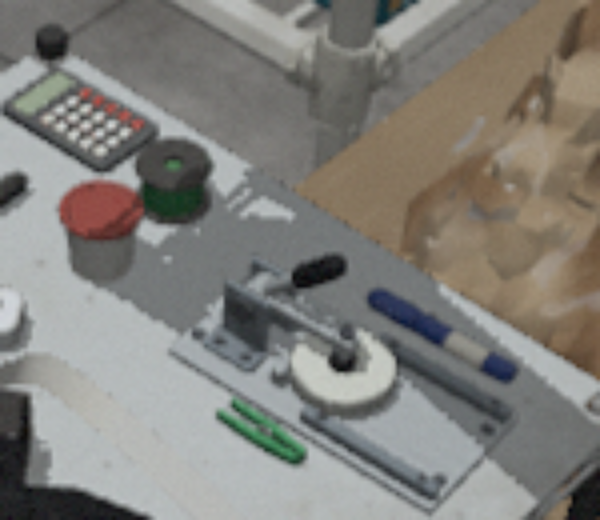

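View pics/top9.png

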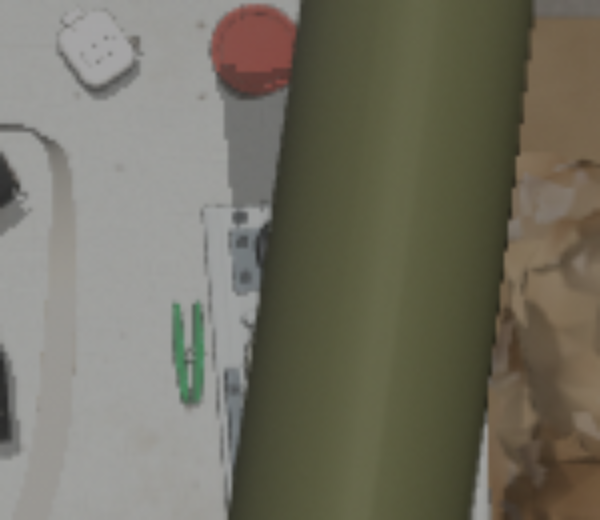

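```bash
python3 - <<'E'
from h import *
from scipy.optimize import least_squares
X1=np.load('scene4.npz');p,d=get_image('scene');X2=cloud('scene',d)
for X,p in((X1['X'],X1['p']),(X2,p)):
    m=((np.hypot(X[...,0]-493,X[...,1]+262)<48)&(X[...,2]>23.5)&(X[...,2]<30)&(p.min(-1)>90))
    P=X[m][:,:2]; h=cv2.convexHull(P.astype(np.float32))[:,0]
    f=least_squares(lambda c:np.hypot(*(h-c[:2]).T)-c[2],[493,-262,38],loss='soft_l1').x;print(len(P),f)
close_job()
E
```

```text
381 [ 496.70699037 -261.65702432   41.32572494]
290 [ 492.17696474 -262.49472107   37.68658399]
the job is handed in; nothing more can be done
```

I pushed the cap home against the two pins, snapped the clamp over onto it, and handed the job in at about 11 s of the 42 s allowed. No verdict is reported, so the result below rests on my own checks.

- **Cap:** I pushed it along the channel with shut fingertips until the tool stalled at 6.6 N against the pins. A circle fit after clamping gave its middle at (492.2, -262.5), against my nest estimate of (493, -262).
- **Lever:** I pushed the handle towards -x with shut fingertips, and it went over by itself. The last scene picture shows the handle leaning about 44° to -x (42° is fully shut), with the foot resting on the cap.
- **Robot:** It ended clear at a TCP height of about 293 mm with no contact force.
- **Bystanders:** In the last scene picture nothing looks shifted. The networks put the cup, counter and peg within about 4 mm of where they were, and so too the spool, which only the scene camera reported.

**Checks that failed or disagreed:**
- The same circle fit on the picture before clamping was poor: x 496.7, radius 41 mm instead of 38. The plain point average then gave about (492, -262).
- At the end the forearm hid most of the jig from the top camera, so the final checks used the scene camera only.
- The last marker detection landed on the spool, so I judged the marker only by eye.
- I saw the foot on the cap but could not measure its pressing force.

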